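# Open the latched shop-counter display case

### The job

Open the wider of the two display cases for the customers: reach down through the gap in its top, press the sprung hook down clear of its bar and, keeping it down, push the clear door outwards until it drops fully open. Leave the narrower case shut and do not disturb the can and the carton standing on the counter.

Things in the scene. Friction and masses are not known exactly. Their poses are not given: they have to be found in the camera images.
- wide_case: Case to open: white box fixed on the counter, 200 deep (x), 280 wide (y), 200 mm high, tins inside. Origin: centre of underside; x points out through the door, away from the robot, z up. Its top has a 90 mm wide notch, centred on y=0, from x=0 to the door's inner face at x=100 mm, crossed by a flush aluminium bar at x=32 to 40: the gap between bar and door is 60 x 90 mm. Nothing stands above.
- wide_press (a point): Where to press: middle of the upper face of the hook's flat steel tongue (32 mm wide), 14 mm below the case's top, in the gap, 32 mm from the door's inner face and 28 mm from the bar. It rides on the door; axes as the case's while shut. The tongue runs from the door back under the bar and ends in a barb standing up behind the bar, which holds the door.
- wide_hook (a joint): How far the wide case's hook is pressed down, m: 0 = up (sprung), 0.036 = stop. Takes about 2 N to start, 5 N at 0.025. The barb is clear of the bar from about 0.015 and stays clear as the door tips if the hook is held at 0.020 to 0.030.
- wide_door (a joint): Its door, rad: 0 = shut, upright; 1.5 = fully open, lying out over the counter. Clear panel in metal frame, 280 wide, 10 mm thick, top 1 mm under the case's top, hinged along its bottom edge 14 mm above the counter, no handle. Pushed some 50 mm outwards at the top it falls open by its own weight in about 2 s. Barb and tongue travel with it: a finger left in the gap can stop it; lift out upwards.
- narrow_door (a joint): Angle of the narrower case's door, rad: 0 = shut. That case is alike in make, depth and height but 170 mm wide and holds small cartons. It must stay shut.
- can_center (a point): Bystander: a food can, 74 mm across, 110 mm high, standing on the counter to the side; centre, half-way up.
- carton_center (a point): Bystander: a cardboard carton 60 x 110 x 160 mm, standing on the counter to the side; centre, half-way up.

How it is judged:
By the outcome, as a careful person would: the job done as asked, in the order asked, and still so for the second after the job is handed in, with the robot touching nothing.
It also fails if it takes over 29 s, if anything falls off the work surface, if the arm or the gripper's body presses on something with over 40 N, if the wrist force passes 120 N, or if a joint passes its speed limit or range.

### The arm

A 6-joint arm with a two-finger parallel gripper is mounted at the origin on the work surface. World frame = base frame: x ahead of the robot, y to its left, z up, the work surface at z = 0. Lengths are in m, angles in rad, forces in N, time in s.
With the tool pointing down it reaches from about 0.275 to 0.875 m from the base axis. Payload 12.5 kg.
Tool frame: the origin (TCP) lies at the very end of the fingers, on their centre line; the grasp point (between the pads) lies 19 mm behind it; x points along the fingers, y is the direction in which the jaws open and shut, and the axes are right-handed (so a half turn about x gives the same grasp; the last joint's range is limited). The gripper opens to 85 mm and grips with 20 to 120 N. Pads are 22 mm wide; open, the fingers measure 114 mm over their backs; the gripper's body (76 mm by 85 mm) begins 54 mm behind the grasp point. The pads swing forward as they close: fully open they stand 13 mm farther back than shut.
Start: joints at [1.099, 0.351, 1.652, -0, 1.139, -0.085], TCP at [0.207, 0.509, 0.197] pointing down, gripper open.
Joint ranges: [-2.75, 2.75], [-0.79, 2.1], [0.01, 2.65], [-1.57, 4.71], [0.07, 3.14], [-2.87, 2.87]. Speed limits (rad/s): [2.22, 2.22, 2.79, 3.14, 3.14, 3.14].

### API

Orientations are given as a 3x3 rotation matrix whose columns are the frame's x, y, z axes.
In Python, from bench import manip gives the robot as it stands. Calls block until the motion is done:
- manip.move_ptp(position, orientation): joint-space move of the TCP to a pose.
- manip.move_l(position, attitude=None, max_speed=0.15): straight line of the TCP; attitude=None keeps the orientation; max_speed is the mean speed in m/s.
- manip.move_j(angles): joint-space move.
- manip.set_gripper(opening, effort=None): opening from 0.0 (shut) to 1.0 (fully open); effort is the grip in N (None keeps the last); returns when the fingers have stopped.
- manip.dwell(seconds).
- manip.inverse_kinematics(position, orientation): joint angles nearest the present ones, or None.
- manip.grab_frame(name): name is "scene" or "top" or "wrist"; returns (picture, depth): 480x640x3 uint8, red, green, blue; 480x640 float32, m along the optical axis (not along the pixel's ray), 0 where there is no reading.
- manip.get_calibration(name): a dict with "camera_matrix" (3x3 intrinsics, pixels), "R" (3x3) and "t" (3): a world point X has camera coordinates R X + t. Camera axes: x right, y down, z forward; pixel columns grow to the right and rows downward; lengths in m; the calibration is good to about 2 mm. A picture is of the moment at which its call begins: read the wrist's pose just before it. get_calibration takes no time and is no camera call; for the wrist camera it gives the pose at the moment of the call.
A pose or a line that the arm cannot do raises manip.Unreachable and nothing moves.
- manip.sign_off(): hands the job in, once; it reports no verdict.
Trained networks look in the newest picture that a camera, given by its name, has taken for a name from the list of things; names that differ only in an ending like _2 or _b are one class to them, and where a whole thing is asked for, a point or a joint stands for the part that bears it (a point fixed in the world has none). Each returns a list of dicts, best first, with "confidence" (0 to 1); they miss things now and then, are a little off and sometimes report something else, mostly with a low value. They report only what shows in the picture. A call takes as long as a camera call.
- manip.look_for(camera, name): "at" ([x, y, z] in m, in world coordinates, good to about 4 mm: the middle of the surface that is visible of it).
Readings, each from a call of its own:
- manip.current_time(): time.
- manip.current_qpos(): joint angles.
- manip.current_joint_vel(): joint speeds.
- manip.current_joint_torque(): joint torques, N m.
- manip.current_ee_pos(): TCP position.
- manip.current_tcp_rot(): TCP orientation.
- manip.current_force(): force on the tool from outside, world axes, zero at the start.
- manip.current_ft_torque(): the same for the moment, N m.
- manip.current_grip_width(): opening from 0.0 (shut) to 1.0 (fully open).
Only numpy, scipy, OpenCV 4.12 (cv2) and the standard library are available. Lean on these libraries where they do the work, as an engineer would, in place of code of your own. Each camera call takes 0.05 s, during which the arm holds its last target. There are 200 camera calls.

## Working session

There is one attempt and no reset: what is moved stays moved. The work goes in short steps, each a Python script; the robot and the scene stay as the last script left them, time stands still between calls to the robot, and variables do not carry over. Pictures are saved under pics/ and viewed, about 8 in all and at most 12, crops included, and the job is handed in when it is done.

```bash
mkdir -p pics; cat > h.py <<'E'
import numpy as np, cv2
from bench import manip
def cloud(name):
    c=manip.get_calibration(name); im,d=manip.grab_frame(name)
    K,R,t=[np.array(c[k]) for k in("camera_matrix","R","t")]
    v,u=np.indices(d.shape); p=np.stack([(u-K[0,2])/K[0,0]*d,(v-K[1,2])/K[1,1]*d,d],-1)
    P=(p-t.ravel())@R; P[d==0]=np.nan
    return im,d,P
def save(im,f): cv2.imwrite(f,im[...,::-1])
E
python3 - <<'E'
from h import *
np.set_printoptions(precision=4,suppress=True)
ims=[]
for n in("scene","top"):
    im,d,P=cloud(n); ims.append(im); np.save(n+".npy",P)
    save(im,f"pics/{n}.png")
    for k in("wide_case","wide_press","wide_hook","narrow_door","can_center","carton_center"):
        print(n,k,[(np.round(r["at"],4),round(r["confidence"],2)) for r in manip.look_for(n,k)[:3]])
print(manip.current_time())
E
```

```text
scene wide_case [(array([0.5166, 0.2333, 0.1587]), 0.75)]
scene wide_press []
scene wide_hook [(array([0.4709, 0.2298, 0.1848]), 0.64)]
scene narrow_door [(array([ 0.5697, -0.1888,  0.1174]), 0.88)]
scene can_center [(array([0.5388, 0.5311, 0.076 ]), 0.92), (array([ 0.5661, -0.1911,  0.1168]), 0.41), (array([0.4703, 0.2296, 0.1865]), 0.37)]
scene carton_center [(array([ 0.5368, -0.5156,  0.0993]), 0.68)]
top wide_case [(array([0.4125, 0.2258, 0.1998]), 0.57)]
top wide_press [(array([0.4744, 0.2273, 0.1893]), 0.85)]
top wide_hook [(array([0.4749, 0.2275, 0.1899]), 0.89)]
top narrow_door [(array([ 0.556 , -0.1926,  0.1857]), 0.79)]
top can_center [(array([0.512 , 0.5177, 0.1075]), 0.74)]
top carton_center [(array([ 0.5026, -0.5101,  0.1574]), 0.8)]
0.7
```

View pics/top.png

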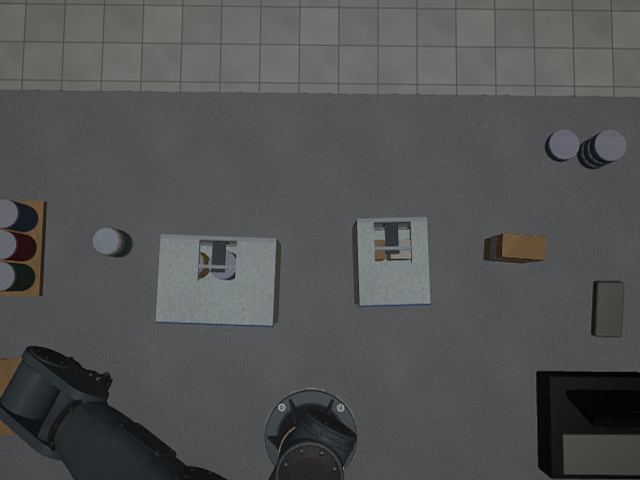

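View pics/scene.png

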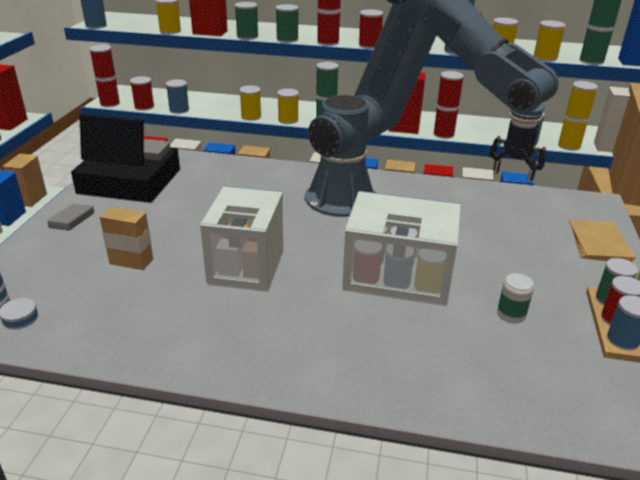

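The top view shows the wide case at columns 155–280, rows 234–326, with its notch at about (218, 255). The narrow case is at about (393, 260), the can at (110, 241) and the carton at (515, 247). Next I'll fit the case top.

```bash
python3 - <<'E'
from h import *
np.set_printoptions(precision=4,suppress=True)
P=np.load("top.npy"); im=cv2.imread("pics/top.png")
m=(abs(P[...,2]-.2)<.008); m[:, :140]=0; m[:,300:]=0; m[:225]=0; m[335:]=0
q=P[m]; print(len(q), np.median(q[:,2]))
(c,s,a)=cv2.minAreaRect(q[:,:2].astype(np.float32)); print(c,s,a)
# robust edge fits by percentile in rotated frame
for yaw in np.radians([a,a-90]):
    R=np.array([[np.cos(yaw),-np.sin(yaw)],[np.sin(yaw),np.cos(yaw)]]); l=(q[:,:2]-c)@R
    print(np.degrees(yaw),np.percentile(l,[.5,99.5],axis=0))
S=np.load("scene.npy")
q=S[(abs(S[...,2]-.2)<.006)&(S[...,1]>.05)&(S[...,1]<.4)&(S[...,0]>.3)&(S[...,0]<.6)]
print("scene",len(q),cv2.minAreaRect(q[:,:2].astype(np.float32)))
print("gap/hook", [ (r,P[r,218]) for r in range(236,276,3)])
cv2.imwrite("pics/crop.png",cv2.resize(im[225:335,145:290],None,fx=5,fy=5,interpolation=cv2.INTER_CUBIC))
E
```

```text
8913 0.1998751092245661
(0.4151230752468109, 0.23226380348205566) (0.2811928689479828, 0.21371667087078094) 88.55574798583984
88.55574798583984 [[-0.1392 -0.1052]
 [ 0.1386  0.1056]]
-1.4442520141601562 [[-0.1056 -0.1392]
 [ 0.1052  0.1386]]
scene 4088 ((0.4174403250217438, 0.2298077940940857), (0.2800363302230835, 0.22643153369426727), 88.30147552490234)
gap/hook [(236, array([ 0.5412,  0.2645, -0.0016])), (239, array([0.5146, 0.2287, 0.2014])), (242, array([0.5085, 0.231 , 0.1872])), (245, array([0.5014, 0.2313, 0.1845])), (248, array([0.4942, 0.2314, 0.1828])), (251, array([0.4865, 0.2304, 0.1879])), (254, array([0.479 , 0.2299, 0.1899])), (257, array([0.4722, 0.2311, 0.1817])), (260, array([0.4646, 0.23  , 0.187 ])), (263, array([0.4574, 0.2303, 0.1845])), (266, array([0.4495, 0.2279, 0.1974])), (269, array([0.4427, 0.2295, 0.1871])), (272, array([0.435 , 0.2274, 0.1979])), (275, array([0.4299, 0.241 , 0.1184]))]
```

View pics/crop.png

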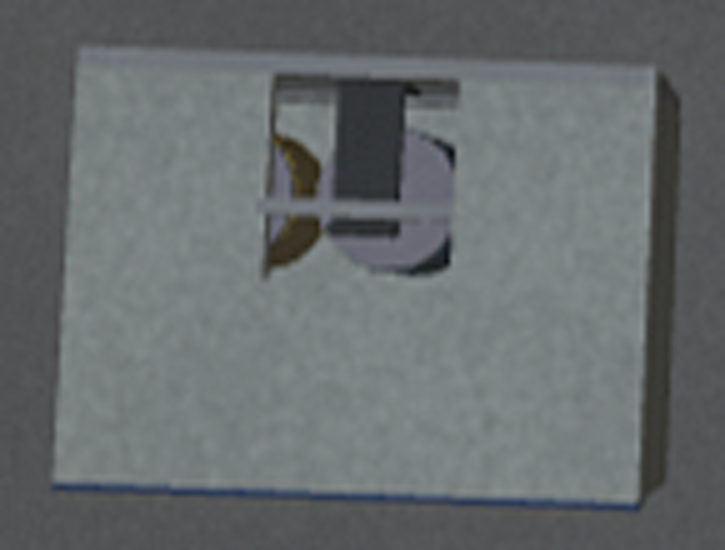

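The crop shows the bar near row 207, the tongue at columns 335–405 and the barb at row 230, all matching the description. The fit is also consistent: the top is 211 mm deep including the door and 281 mm wide, at z = 0.200. Next I'll move above the press point and check with the wrist camera.

```bash
cat >> h.py <<'E'
psi=np.radians(-1.6); ex=np.array([np.cos(psi),np.sin(psi),0]); ey=np.array([-np.sin(psi),np.cos(psi),0]); dn=np.array([0,0,-1.])
C=np.array([.410,.2315,0])
def rot(s): return np.column_stack([dn,s*ey,np.cross(dn,s*ey)])
def pt(x,z,y=0): return C+ex*x+ey*y+np.array([0,0,z])
E
python3 - <<'E'
from h import *
np.set_printoptions(precision=4,suppress=True)
q0=np.array(manip.current_qpos()); best=None
for s in(1,-1):
    q=manip.inverse_kinematics(pt(.068,.33),rot(s)); print(s,q)
    if q is not None and (best is None or np.abs(q-q0).max()<best[0]): best=(np.abs(q-q0).max(),s)
s=best[1]; open("s.txt","w").write(str(s))
p=np.array(manip.current_ee_pos())
manip.move_l(p+[0,0,.13],max_speed=.3)
manip.move_ptp(pt(.068,.33),rot(s))
manip.set_gripper(0.0)
im,d,P=cloud("wrist"); save(im,"pics/w.png"); np.save("wrist.npy",P)
for k in("wide_press","wide_hook","wide_case"): print(k,[(np.round(r["at"],4),round(r["confidence"],2)) for r in manip.look_for("wrist",k)[:2]])
print(manip.current_ee_pos(),manip.current_force(),manip.current_time(),manip.current_grip_width())
E
```

```text
1 [ 0.36    0.2098  1.5116 -0.      1.4202 -1.1829]
-1 [ 0.36    0.2098  1.5116 -0.      1.4202  1.9587]
wide_press [(array([0.4761, 0.2294, 0.1879]), 0.6)]
wide_hook [(array([0.4745, 0.2308, 0.1893]), 0.86)]
wide_case [(array([0.3958, 0.2323, 0.1991]), 0.79)]
[0.478  0.2296 0.33  ] [ 0.119   0.6412 -1.225 ] 3.7 0.00045472167012449403
```

View pics/w.png

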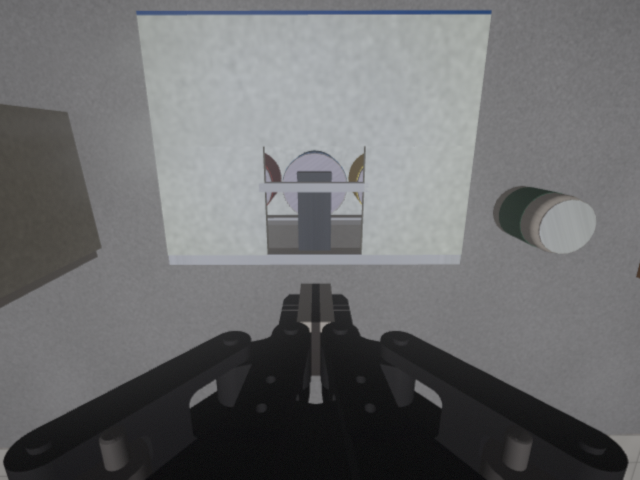

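The wrist view shows the case edges level, so the yaw is right. The tongue is centred at column 314, in line with the shut fingers at 316. The bar is at row 187 and the door's top edge at rows 254–264. I'll check those edge positions and then press.

```bash
python3 - <<'E'
from h import *
np.set_printoptions(precision=4,suppress=True)
W=np.load("wrist.npy")
for (r,c) in((12,200),(12,440),(184,285),(190,285),(258,200),(258,440),(262,316),(230,300),(230,330)): 
    p=W[r,c]; print(r,c,p,"case x,y",(p-C)@ex,(p-C)@ey)
s=int(open("s.txt").read())
manip.move_l(pt(.068,.215),max_speed=.2)
f0=np.array(manip.current_force()); print(f0)
for z in(.192,.184,.176,.168,.161):
    manip.move_l(pt(.068,z),max_speed=.06); print(z,np.array(manip.current_ee_pos()),np.array(manip.current_force())-f0)
print(manip.current_time())
E
```

```text
12 200 [0.3078 0.1438 0.2005] case x,y -0.09974923312109185 -0.09054988876223931
12 440 [0.3128 0.3327 0.1996] case x,y -0.09996602530694898 0.09847773940655431
184 285 [0.4439 0.2034 0.2004] case x,y 0.03469165856842094 -0.02712558458692303
190 285 [0.4494 0.203  0.1993] case x,y 0.04022685364329254 -0.027363775177736662
258 200 [0.5123 0.118  0.1991] case x,y 0.10540337123238308 -0.11062632563437026
258 440 [0.5188 0.3482 0.1991] case x,y 0.10547244073210933 0.11971901978576002
262 316 [0.5191 0.2292 0.2   ] case x,y 0.10916520091680114 0.0007175714032480513
230 300 [0.4906 0.2144 0.186 ] case x,y 0.08107364196268191 -0.014888179025065921
230 330 [0.4916 0.2437 0.1853] case x,y 0.08127639364010102 0.014445081880824846
[ 0.4542  0.3241 -0.4943]
0.192 [0.478  0.2296 0.1919] [-0.0528 -0.7692  0.0415]
0.184 [0.4778 0.2295 0.1836] [ 0.3177 -0.5784  0.931 ]
0.176 [0.4777 0.2295 0.1756] [-0.1588  0.4437  0.522 ]
0.168 [0.4777 0.2295 0.1676] [-0.2182 -0.2564  0.8829]
0.161 [0.4778 0.2295 0.1606] [-0.3181 -1.2544  0.6124]
6.075
```

Only about 1 N at z = 0.161, where about 5 N was expected. I'll look before going on.

```bash
python3 - <<'E'
from h import *
np.set_printoptions(precision=4,suppress=True)
w,_,P=cloud("wrist"); t,_,T=cloud("scene"); 
a=cv2.resize(w[100:340,160:480],(640,480)); b=cv2.resize(t[180:310,320:490],(160*4,480))
save(cv2.resize(np.hstack([w[100:480,130:510],cv2.resize(t[185:305,340:470],(410,380),interpolation=cv2.INTER_CUBIC)]),None,fx=1,fy=1),"pics/chk.png")
print([np.mean([manip.current_force() for _ in range(5)],axis=0)],manip.current_time(),manip.current_grip_width())
print(manip.look_for("wrist","wide_hook")[:2],manip.look_for("scene","wide_hook")[:2])
E
```

```text
[array([-0.4604,  0.0529,  0.5016])] 6.175 0.0013702500849855455
[{'at': [0.4626, 0.2286, 0.1877], 'confidence': 0.8}] [{'at': [0.4789, 0.2293, 0.1878], 'confidence': 0.58}]
```

View pics/chk.png

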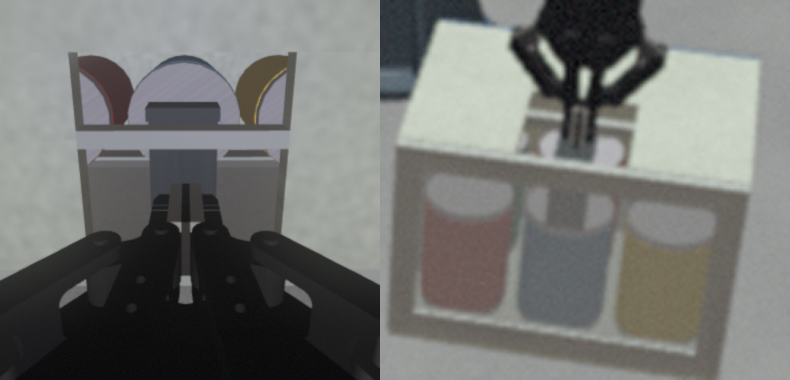

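The fingers sit centred over the tongue; the tongue is at crop columns 150–218 and the barb top at row 108. I'll measure the heights of the tongue and barb to see whether the hook is down.

```bash
cat >> h.py <<'E'
def tongue(P):
    L=np.stack([(P-C)@ex,(P-C)@ey,P[...,2]],-1)
    r={}
    for a,b,ym in((.0,.03,.012),(.042,.056,.014),(.056,.066,.014)):
        m=(L[...,0]>a)&(L[...,0]<b)&(abs(L[...,1])<ym)&(L[...,2]>.13)&(L[...,2]<.197)
        z=L[m][:,2]; r[a]=(len(z),np.round(np.percentile(z,[10,50,90]),4)) if len(z) else 0
    return r
E
python3 - <<'E'
from h import *
print("before",tongue(np.load("wrist.npy")))
_,_,P=cloud("wrist"); print("now",tongue(P))
np.set_printoptions(precision=4,suppress=True)
for r in range(190,300,8): print(r,[P[r,c] for c in(290,315,340)])
E
```

```text
before {0.0: (198, array([0.1901, 0.1957, 0.1967])), 0.042: (379, array([0.1849, 0.1859, 0.1867])), 0.056: (293, array([0.1851, 0.186 , 0.1869]))}
now {0.0: (1022, array([0.1845, 0.1955, 0.1964])), 0.042: (1168, array([0.1851, 0.1859, 0.1866])), 0.056: (1010, array([0.1851, 0.1859, 0.1866]))}
190 [array([0.4373, 0.2147, 0.1212]), array([0.4375, 0.2307, 0.123 ]), array([0.438 , 0.2465, 0.1226])]
198 [array([0.4424, 0.2145, 0.1217]), array([0.4426, 0.2305, 0.1234]), array([0.4432, 0.2465, 0.1221])]
206 [array([0.4341, 0.2202, 0.1952]), array([0.4345, 0.2308, 0.1944]), array([0.4351, 0.2416, 0.193 ])]
214 [array([0.4374, 0.2201, 0.1959]), array([0.4376, 0.2307, 0.1962]), array([0.4381, 0.2414, 0.1956])]
222 [array([0.4433, 0.219 , 0.1855]), array([0.4437, 0.2306, 0.1852]), array([0.4439, 0.242 , 0.1859])]
230 [array([0.4435, 0.22  , 0.1996]), array([0.4437, 0.2306, 0.2   ]), array([0.4436, 0.241 , 0.2015])]
238 [array([0.4469, 0.2199, 0.1998]), array([0.4469, 0.2305, 0.2011]), array([0.4478, 0.2411, 0.199 ])]
246 [array([0.4506, 0.2197, 0.1995]), array([0.4504, 0.2304, 0.201 ]), array([nan, nan, nan])]
254 [array([0.4588, 0.2183, 0.1858]), array([0.4593, 0.2301, 0.1853]), array([0.4596, 0.242 , 0.1852])]
262 [array([0.4628, 0.2181, 0.1857]), array([0.4631, 0.23  , 0.1858]), array([0.4633, 0.2419, 0.1863])]
270 [array([0.467 , 0.2179, 0.1854]), array([0.4673, 0.2299, 0.1856]), array([0.4675, 0.2419, 0.1857])]
278 [array([0.4706, 0.2178, 0.1866]), array([0.4714, 0.2298, 0.1856]), array([0.4714, 0.2418, 0.1863])]
286 [array([0.4752, 0.2175, 0.1857]), array([0.468 , 0.2299, 0.2028]), array([0.4757, 0.2418, 0.1862])]
294 [array([0.4719, 0.2188, 0.2018]), array([0.4681, 0.2299, 0.2104]), array([0.4724, 0.2407, 0.2021])]
```

The hook hasn't moved: the tongue is still at z = 0.186 and the barb at 0.196. I'll check where the real fingertip is relative to the reported TCP.

```bash
python3 - <<'E'
from h import *
np.set_printoptions(precision=4,suppress=True)
W=np.load("wrist.npy"); print("earlier, TCP z .33")
for r in range(278,330,4): print(r,[W[r,c] for c in(306,316,326)])
print(manip.current_ee_pos(),manip.current_qpos(),manip.current_tcp_rot())
_,d,P=cloud("wrist")
print("now")
for r in range(280,330,4): print(r,[P[r,c] for c in(306,316,326)])
c=manip.get_calibration("wrist"); R,t=np.array(c["R"]),np.array(c["t"]).ravel(); print("cam pos",-R.T@t)
for z in (.161,.18,.2):
    x=R@pt(.068,z)+t; x=np.array(c["camera_matrix"])@x; print(z,x[:2]/x[2])
E
```

```text
earlier, TCP z .33
278 [array([ 0.6188,  0.2107, -0.0005]), array([ 0.6195,  0.2268, -0.0012]), array([0.6184, 0.2428, 0.0025])]
282 [array([0.6252, 0.2105, 0.0008]), array([ 0.6261,  0.2266, -0.0004]), array([0.6264, 0.2427, 0.    ])]
286 [array([0.4672, 0.226 , 0.3729]), array([0.4679, 0.2303, 0.3717]), array([0.4688, 0.2346, 0.3698])]
290 [array([0.4677, 0.226 , 0.3759]), array([0.4681, 0.2302, 0.3752]), array([0.4687, 0.2345, 0.3742])]
294 [array([0.4685, 0.2261, 0.378 ]), array([0.4683, 0.2302, 0.3788]), array([0.4678, 0.2343, 0.38  ])]
298 [array([0.4679, 0.2262, 0.3832]), array([0.4677, 0.2302, 0.3836]), array([0.4684, 0.2342, 0.3825])]
302 [array([0.468 , 0.2263, 0.3865]), array([0.4682, 0.2302, 0.3862]), array([0.4679, 0.2341, 0.387 ])]
306 [array([0.4678, 0.2264, 0.3901]), array([0.4682, 0.2302, 0.3896]), array([0.4682, 0.234 , 0.3898])]
310 [array([0.4679, 0.2265, 0.3931]), array([0.4679, 0.2302, 0.3933]), array([0.468 , 0.2339, 0.3934])]
314 [array([0.4681, 0.2266, 0.3958]), array([0.4677, 0.2302, 0.3967]), array([0.4677, 0.2338, 0.397 ])]
318 [array([0.4678, 0.2267, 0.39
[... 1193 characters left out ...]
, 0.2226]), array([0.4685, 0.2303, 0.2219]), array([0.468, 0.234, 0.223])]
312 [array([0.4681, 0.2266, 0.2256]), array([0.4678, 0.2303, 0.2264]), array([0.4678, 0.2339, 0.2265])]
316 [array([0.4679, 0.2267, 0.2289]), array([0.4679, 0.2303, 0.2292]), array([0.4681, 0.2338, 0.2289])]
320 [array([0.4675, 0.2268, 0.2325]), array([0.4685, 0.2302, 0.2308]), array([0.4685, 0.2338, 0.231 ])]
324 [array([0.4691, 0.2267, 0.2324]), array([0.4685, 0.2302, 0.2336]), array([0.4687, 0.2337, 0.2334])]
328 [array([0.4672, 0.2269, 0.2383]), array([0.4698, 0.2302, 0.2341]), array([0.467 , 0.2336, 0.2388])]
cam pos [0.4078 0.2317 0.338 ]
0.161 [315.0934 271.9203]
0.18 [315.0732 285.8441]
0.2 [315.0466 304.1068]
```

The real fingertip sits about 38 mm above the reported TCP: visible tip at z ≈ 0.199 with TCP at 0.161, and 0.370 at 0.330. That explains the missing contact. Before going deeper I'll check that the gripper's wider parts clear the case.

```bash
python3 - <<'E'
from h import *
np.set_printoptions(precision=3,suppress=True)
for n in("wrist","scene","top"):
    _,_,P=cloud(n); X=(P-C)@ex-.068; Y=(P-C)@ey; Z=P[...,2]
    for z in np.arange(.188,.36,.008):
        m=(abs(X)<.1)&(abs(Y)<.1)&(Z>=z)&(Z<z+.008)&(Z>(.206 if 1 else 0))
        if m.sum()>5: print(n,"above tcp %.3f"%(z-.161),m.sum(),"x",np.percentile(X[m],[1,99]),"y",np.percentile(Y[m],[1,99]))
print(manip.current_time())
E
```

```text
wrist above tcp 0.043 400 x [-0.011 -0.005] y [-0.013  0.014]
wrist above tcp 0.051 617 x [-0.01  -0.005] y [-0.013  0.014]
wrist above tcp 0.059 634 x [-0.011 -0.005] y [-0.013  0.014]
wrist above tcp 0.067 946 x [-0.011  0.011] y [-0.01   0.009]
wrist above tcp 0.075 1908 x [-0.013  0.009] y [-0.03  0.03]
wrist above tcp 0.083 5072 x [-0.013  0.009] y [-0.036  0.036]
wrist above tcp 0.091 5560 x [-0.012  0.009] y [-0.041  0.042]
wrist above tcp 0.099 7240 x [-0.017  0.008] y [-0.048  0.048]
wrist above tcp 0.107 11641 x [-0.017  0.008] y [-0.054  0.054]
wrist above tcp 0.115 16283 x [-0.017 -0.001] y [-0.059  0.059]
wrist above tcp 0.123 13688 x [-0.019 -0.003] y [-0.059  0.06 ]
wrist above tcp 0.131 4170 x [-0.02  -0.015] y [-0.019  0.019]
scene above tcp 0.043 22 x [-0.061  0.013] y [-0.044  0.013]
scene above tcp 0.051 26 x [0.005 0.014] y [-0.012  0.013]
scene above tcp 0.059 30 x [0.002 0.017] y [-0.013  0.013]
scene above tcp 0.067 30 x [-0.006  0.016] y [-0.013  0.013]
scene above tcp 0.075 53 x [-0.004  0.015] y [-0.03   0.031]
scene above tcp 0.083 93 x [-0.012  0.017] y [
[... 398 characters left out ...]
139 111 x [-0.006  0.022] y [-0.042  0.041]
scene above tcp 0.147 67 x [-0.005  0.017] y [-0.04  0.04]
scene above tcp 0.155 26 x [0.004 0.036] y [-0.036  0.037]
scene above tcp 0.163 81 x [0.008 0.04 ] y [-0.036  0.036]
scene above tcp 0.171 91 x [0.001 0.041] y [-0.036  0.037]
scene above tcp 0.179 97 x [0.006 0.043] y [-0.035  0.036]
scene above tcp 0.187 88 x [0.011 0.04 ] y [-0.035  0.036]
scene above tcp 0.195 102 x [-0.006  0.042] y [-0.037  0.037]
top above tcp 0.043 23 x [-0.099  0.035] y [-0.096  0.059]
top above tcp 0.115 9 x [-0.012  0.012] y [-0.059 -0.045]
top above tcp 0.123 46 x [-0.011  0.013] y [-0.059 -0.048]
top above tcp 0.131 11 x [-0.007  0.012] y [-0.06  -0.049]
6.525
```

The widths are fine: with the tip 39 mm deep, the fingers at the case's top are ±30 to 36 mm in y, inside the ±45 mm notch. I'll press deeper and measure how far the tongue goes down.

```bash
python3 - <<'E'
from h import *
np.set_printoptions(precision=4,suppress=True)
for z in(.148,.138,.130,.124):
    manip.move_l(pt(.068,z),max_speed=.06)
    _,_,P=cloud("wrist"); f=np.mean([manip.current_force() for _ in range(8)],axis=0)
    print(z,f,tongue(P)[.042],tongue(P)[.0])
print(manip.current_time())
E
```

```text
0.148 [-1.1874 -1.1377  2.0316] (1022, array([0.1811, 0.1819, 0.1827])) (1202, array([0.1804, 0.1916, 0.1926]))
0.138 [-1.3032  0.1928  3.5146] (455, array([0.1713, 0.172 , 0.1728])) (1200, array([0.1704, 0.1816, 0.1826]))
0.13 [-1.7672  0.2002  4.1314] (17, array([0.1649, 0.1651, 0.1654])) (1194, array([0.1633, 0.174 , 0.175 ]))
0.124 [-0.1853  0.9073  5.4295] (95, array([0.1577, 0.1583, 0.1591])) (1194, array([0.1574, 0.1681, 0.1692]))
7.9417
```

The hook is down 28 mm at TCP z = 0.124 and 5.4 N, so the tip is about 34 mm above the TCP. The tongue and barb came down together. I'll ease to 25 mm, push the door out at constant depth, then lift out.

```bash
python3 - <<'E'
from h import *
np.set_printoptions(precision=3,suppress=True)
manip.move_l(pt(.068,.127),max_speed=.06)
F=lambda: np.mean([manip.current_force() for _ in range(4)],axis=0)
log=[]
ok=True
for x in(.090,.105,.120,.136):
    manip.move_l(pt(x,.127),max_speed=.08); f=F(); log.append((x,f,manip.current_time()))
    if np.linalg.norm(f)>30: ok=False; break
if ok:
    manip.move_l(pt(.140,.127),max_speed=.1); log.append(("end",F(),0))
    manip.move_l(pt(.140,.27),max_speed=.4)
for l in log: print(*l)
im,_,P=cloud("scene"); save(im,"pics/after.png"); print(ok,manip.current_ee_pos(),manip.current_time(),manip.look_for("scene","wide_door")[:1])
E
```

```text
0.09 [-0.471  0.312  5.436] 8.6167
0.105 [0.299 0.644 5.516] 8.9583
0.12 [1.843 0.882 5.835] 9.3
0.136 [2.111 1.755 4.507] 9.65
end [3.552 1.572 3.707] 0
True [0.549 0.227 0.269] 10.4583 [{'at': [0.6121, 0.2252, 0.131], 'confidence': 0.7}]
```

View pics/after.png

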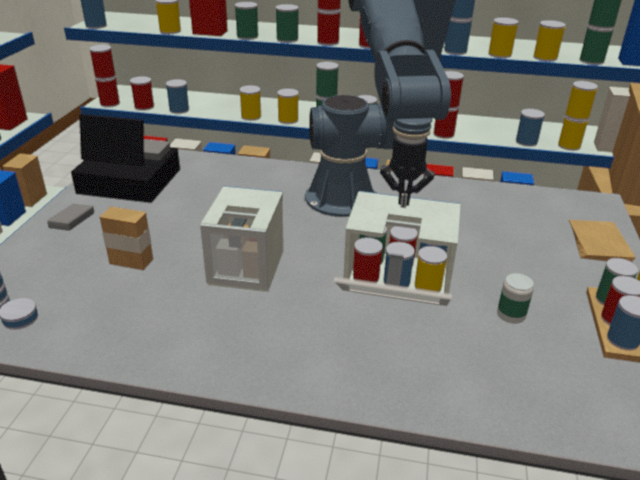

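The picture shows the door falling: its top bar is now near (395, 288) and the tins are in full view. The arm is clear above the case. I'll let it settle and check the final state.

```bash
python3 - <<'E'
from h import *
np.set_printoptions(precision=4,suppress=True)
manip.move_l(pt(.06,.33),max_speed=.2)
manip.dwell(2.5)
ims=[]
for n in("scene","top"):
    im,_,P=cloud(n); ims.append(im)
    for k in("wide_door","narrow_door","can_center","carton_center"): print(n,k,[(np.round(r["at"],4),round(r["confidence"],2)) for r in manip.look_for(n,k)[:1]])
    X=(P-C)@ex;Y=(P-C)@ey
    m=(X>.125)&(X<.32)&(abs(Y)<.14); print("out zone z pct",np.nanpercentile(P[...,2][m],[50,90,98,100]))
save(np.hstack([cv2.resize(i,(400,300),interpolation=cv2.INTER_AREA) for i in ims]),"pics/fin.png")
print(manip.current_time(),manip.current_force())
E
```

```text
scene wide_door [(array([0.6223, 0.2288, 0.0144]), 0.96)]
scene narrow_door [(array([ 0.5694, -0.1896,  0.1179]), 0.56)]
scene can_center [(array([0.5398, 0.5314, 0.0752]), 0.97)]
scene carton_center [(array([ 0.5326, -0.5147,  0.0998]), 0.86)]
out zone z pct [0.0167 0.027  0.0929 0.6514]
top wide_door [(array([0.6221, 0.2089, 0.0197]), 0.71)]
top narrow_door [(array([ 0.5548, -0.1936,  0.1819]), 0.82)]
top can_center [(array([0.5063, 0.521 , 0.1094]), 0.76)]
top carton_center [(array([ 0.5043, -0.5101,  0.1579]), 0.79)]
out zone z pct [0.0181 0.0273 0.0363 0.6398]
14.1583 [-0.7795 -0.4711 -0.5496]
```

View pics/fin.png

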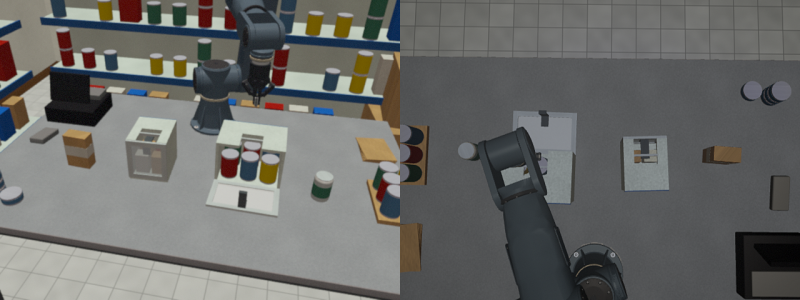

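The door lies flat on the counter at about (243, 197) in the left view. The narrow case, can and carton are where they were, and the robot is clear of everything.

```bash
python3 -c "
from bench import manip
manip.sign_off(); print(manip.current_time())"
```

```text
the job is handed in; nothing more can be done
the job is handed in; nothing more can be done
```

The wide case is open and the job is handed in, at about 14 s on the robot's clock. I pressed the hook down about 25 mm through the gap with shut fingers. Keeping it down, I pushed the door out about 50 mm and lifted straight out, and it fell open.

**Last checks:**
- **Wide door:** it lies flat over the counter, with its surface about 17 mm up.
- **Narrow case, can and carton:** the narrow case is still shut. The narrow door, can and carton were all detected within about 7 mm of their first positions. That is close to the networks' own scatter, and the pictures show no change.
- **Robot:** it is touching nothing. No force reading went above about 7 N.

**What disagreed:** on my first press nothing moved, although the reported TCP was already 25 mm below the tongue. The wrist camera's depth and the contact put the real fingertip about 34–38 mm above the reported TCP. I corrected for this, using the measured tongue height to set the press depth. While pushing the door I kept that depth by TCP height and force, and did not measure the tongue again.

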